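# Seat the die block in the corner of the squaring fixture

## Robot

A 6-joint arm with a two-finger parallel gripper is mounted at the origin on the work surface. World frame = base frame: x ahead of the robot, y to its left, z up, the work surface at z = 0. Lengths are in m, angles in rad, forces in N, time in s.
With the tool pointing down it reaches from about 0.275 to 1 m from the base axis. Payload 8.4 kg.
Tool frame: the origin (TCP) lies at the very end of the fingers, on their centre line; the grasp point (between the pads) lies 19 mm behind it (manip.hold_point_z is the distance from the TCP to the grasp point, in m); z points along the fingers, y is the line along which they close (so a half turn about z gives the same grasp; the last joint's range is limited). The gripper opens to 85 mm and grips with 20 to 120 N. Pads are 22 mm wide; open, the fingers measure 114 mm over their backs; the gripper's body (76 mm by 85 mm) begins 54 mm behind the grasp point. The pads swing forward as they close: fully open they stand 13 mm farther back than shut.
Start: joints at [-1.28, 0.353, 1.633, -0, 1.155, -0.002], TCP at [0.18, -0.598, 0.231] pointing down, gripper open.
Joint ranges: [-2.63, 2.63], [-0.92, 2.1], [0.06, 2.66], [-1.3, 4.44], [0, 2.69], [-3.02, 3.02]. Speed limits (rad/s): [2.22, 2.22, 2.79, 3.14, 3.14, 3.14].

## Interface

Orientations are given as a rotation vector (axis times angle).
In Python, from rig import manip gives the robot as it stands.
- The arm moves only by the tool move_arm, never from a script. Its arguments are lists of equal length, an entry for each row: "jaw": the closure, from -1 (fully open) to 1 (shut), so that 0 is half open; "dp": the shift along the tool's x, y, z normalised to -1 to 1, where 1 is 3 cm, a list of three; "dr": the turn, a rotation vector about the tool's x, y, z normalised to -1 to 1, where 1 is 60 degrees, a list of three. A call has exactly 8 rows; each row shifts and turns the commanded pose from where the row before left it, along the tool's axes as they then stand; what a row does not reach is not made up. A row lasts 1/12 s, in which the tool goes at most 41.7 mm and 7.16 degrees, less where a joint would pass 70% of its speed; a pose out of reach is approached as far as the arm can. A call with a number of a shift or a turn outside -1 to 1 is refused whole. A call with a gripper value outside its range is refused whole. The fingers move at their own pace and stop on an object; "squeeze" is the grip in N (left out, the last holds). Time passes only in rows, so rows that do not move let the fingers close, or fill a call up. It gives the time, the measured TCP pose, the force, the opening and the grip force at its end, in the units of the state.
- manip.sense(): the state, without advancing time (a new reading comes with each control period).
- manip.get_image(name): name is "side" or "top" or "wrist"; returns a dict with "pixels" (420x560x3 uint8, blue, green, red), "fx", "fy", "cx", "cy" (pixels), "pose" (4x4, takes a point from camera to world coordinates). Camera axes: x right, y down, z forward; pixel columns grow to the right and rows downward; lengths in m; the calibration is good to about 2 mm. A picture is of the moment at which its call begins. There is no depth.
- manip.job_done(): hands the job in; it is judged then, once.
The state is a dict: "t": time; "q": joint angles; "qvel": joint speeds; "joint_efforts": joint torques, N m; "ee_pos": TCP position; "eef_rot": TCP orientation; "wrist_force": force on the tool from outside, world axes, zero at the start; "ft_torque": the same for the moment, N m; "opening": finger opening in m; "grasp_force": force on a finger pad.
Only numpy, scipy, OpenCV 4.12 (cv2) and the standard library are available. Lean on these libraries where they do the work, as an engineer would, in place of code of your own. Each camera call takes 0.05 s, during which the arm holds its last target. There are 200 camera calls.

## Task

Push the rectangular brass die block across the fixture's plate until its long side lies flat against the long back rail, then slide it along the rail, keeping it against the rail, into the corner pocket until its end is against the end stop. Only push it: it must stay flat on the plate and never be lifted. Leave everything else where it is, and finish clear of the block with it square and snug in the corner.

Things in the scene. Friction and masses are not known exactly. Their poses are not given: they have to be found in the camera images.
- fixture: Fixed squaring fixture: dark steel plate 170 (x) by 370 (y) by 10 mm on the bench, with rail, end stop and lip. Origin on the bench surface; axes turn with the fixture: plate x -85 to +85, y -200 to +170, top z = 10 mm. The end stop stands across the +y end: inner face y = +145, x -45 to +78, top z = 26 mm.
- rail (a point): On the top inner edge of the straight steel back rail, at fixture x = +60, y = -20, z = 26 mm. The rail runs along the fixture's y at its far (+x) side, from y -200 to +155; its inner face is the plane x = +60, 16 mm high above the plate.
- lip (a point): On the top edge of the low lip's face towards the rail, at fixture x = +14, y = +132, z = 16 mm. The lip is 6 mm high above the plate, 10 mm thick, from y +119 to the stop, its mouth flared away from the rail back to y +104. It faces the rail 46 mm away: rail, stop and lip form the corner pocket.
- corner (a point): Inner corner of the pocket: where the rail's inner face, the stop's inner face and the plate's top meet. Axes as the fixture's (x towards the rail, y along the rail towards the stop). The seated die block's origin is at x = -20, y = -35, z = 0 mm from it.
- die: The loose brass die block, 40 (x) by 70 (y) by 14 mm high, 0.2 to 0.4 kg, with a shallow raised panel on top, lying on the plate. Origin at the centre of its underside; y along its long side, z up. Its centre starts 48 to 78 mm from the rail face and 135 to 205 mm from the stop, askew by up to 0.5 rad, +y end towards the stop. A few newtons slide it.
- disc: Bystander: loose round brass blank, 48 mm across, 10 mm high, on the near side of the plate beside the pocket. Origin at the centre of its underside.
- punch: Bystander: loose steel punch, square bar 100 by 9 by 9 mm, lying on the plate at the end away from the stop, along its x axis. Origin at the centre of its underside.
- hammer: Bystander: chasing hammer about 240 mm long, lying on the bench beyond the rail, roughly along the rail, under 45 mm high. Its axis runs along its x.
- mug: Bystander: mug, 80 mm across, 90 mm high, on the far part of the bench, to the left or right. Origin at the centre of its underside.
- rack: Bystander: wooden block 70 by 130 by 45 mm holding upright steel punches, about 110 mm high in all, on the far part of the bench, to the left or right. Origin at the centre of its underside.
- tray: Bystander: open clear plastic tray 120 by 170 by 40 mm, on the bench to the robot's right. Origin at the centre of its underside.
- tin: Bystander: round tin, 90 mm across, 60 mm high, on the bench to the robot's right. Origin at the centre of its underside.
There are look-alikes about, which are no part of the job. Leave any orange look-alike of the die alone.

How it is judged:
On the way:
1. the die block's long side lies flat against the rail (gap under 3.5 mm, askew under 0.07 rad), its leading end still more than 50 mm short of the stop (x of die in the frame of corner above -0.0235 m and angle between the y axis of die and the y axis of fixture, either way round below 0.07 rad and z of die in the frame of corner below 0.004 m and y of die in the frame of corner below -0.085 m), for 0.2 s.
At the end, for the whole second after the job is handed in: The die block lies flat on the plate in the corner pocket, at rest, within 3.5 mm of both the rail and the stop and square to the rail within 0.07 rad (x of die in the frame of corner between -0.0235 and -0.017 m and angle between the y axis of die and the y axis of fixture, either way round below 0.07 rad and z of die in the frame of corner below 0.004 m and y of die in the frame of corner between -0.0385 and -0.032 m and linear speed of die below 0.01 m/s); the robot touches nothing.
It fails at once if the die block is lifted more than 6 mm off the plate or tipped over 0.2 rad (z of die in the frame of corner above 0.006 m or angle between die's own z axis and vertical above 0.2 rad).
It fails at once if the die block is slid along away from the rail (its centre more than 8 mm off its place at the rail within the last 50 mm before the stop) (y of die in the frame of corner above -0.085 m and x of die in the frame of corner below -0.028 m).
It fails at once if another thing is moved more than 12 mm (distance of any of disc, punch, hammer, mug, rack, tray, tin from where it was at the start of the episode above 0.012 m).
It also fails if it takes over 48 s, if anything falls off the work surface, if the arm or the gripper's body presses on something with over 40 N, if the wrist force passes 120 N, or if a joint passes its speed limit or range.

## Working session

There is one attempt and no reset: what is moved stays moved. The work goes in short steps, Python scripts to look and compute and a tool call to move; the robot and the scene stay as the last step left them, time stands still between calls to the robot, and variables do not carry over. Pictures are saved under pics/ and viewed, at most 10 in all, crops included, and the job is handed in when it is done.

Besides the shell and the picture viewer there is one more tool, called after "Call:" in YAML: its name, and indented under it one key for each argument. move_arm: Moves the arm, as the interface text tells. Scaled input: -1 to 1 covers 3 cm each way for a shift and 60 degrees each way for a turn. Its arguments: {"type":"object","properties":{"jaw":{"type":"array","items":{"type":"number"}},"dp":{"type":"array","items":{"type":"array","items":{"type":"number","minimum":-1,"maximum":1}}},"dr":{"type":"array","items":{"type":"array","items":{"type":"number","minimum":-1,"maximum":1}}},"squeeze":{"type":"number"}},"required":["jaw","dp","dr"]}

```bash
mkdir -p pics; ls; python3 - <<'E'
from rig import manip
import cv2,numpy as np,pickle
for n in("top","side"):
    d=manip.get_image(n); cv2.imwrite(f"pics/{n}0.png",d["pixels"]); pickle.dump(d,open(f"{n}0.pkl","wb"))
    print(n,d["fx"],d["cx"],d["cy"],np.round(d["pose"],3).tolist())
s=manip.sense(); print(s["t"],s["ee_pos"],s["eef_rot"],s["opening"])
E
```

```text
pics
top 412.59847202894235 280.8255846791738 197.52104141912722 [[0.028, -0.983, 0.181, 0.399], [-1.0, -0.027, 0.004, -0.155], [0.001, -0.181, -0.983, 1.107], [0.0, 0.0, 0.0, 1.0]]
side 456.38987571928755 271.627520931905 205.83025123044476 [[0.998, -0.054, 0.039, 0.573], [-0.064, -0.635, 0.77, -1.022], [-0.017, -0.771, -0.637, 0.797], [0.0, 0.0, 0.0, 1.0]]
0.1 [ 0.18025899 -0.59798609  0.23061794] [-3.10672917e+00 -4.58093597e-01  3.26131345e-04] 0.0854157988177392
```

View pics/top0.png

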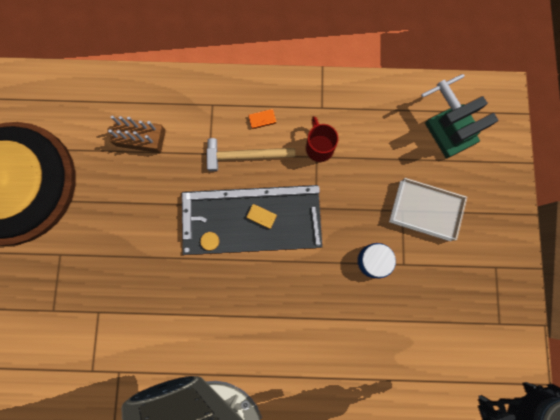

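View pics/side0.png

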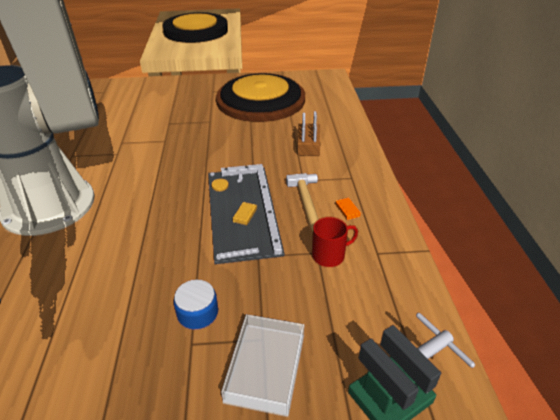

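Top view: the brass die is at about (262,216) on the dark plate. Things that could be mistaken for it are the orange block at (262,119) off the plate and the round disc at (210,241). The rail runs along the top from (183,194) to (319,189), the stop is at the left at x≈187, and the punch is at (316,226). I choose the one at (262,216) and will check it in a crop.

```bash
python3 - <<'E'
import cv2
a=cv2.imread("pics/top0.png")[176:264,172:332]; cv2.imwrite("pics/topc.png",cv2.resize(a,None,fx=5,fy=5,interpolation=cv2.INTER_CUBIC))
a=cv2.imread("pics/side0.png")[155:270,200:300]; cv2.imwrite("pics/sidec.png",cv2.resize(a,None,fx=5,fy=5,interpolation=cv2.INTER_CUBIC))
E
```

```text
(no output)
```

View pics/topc.png

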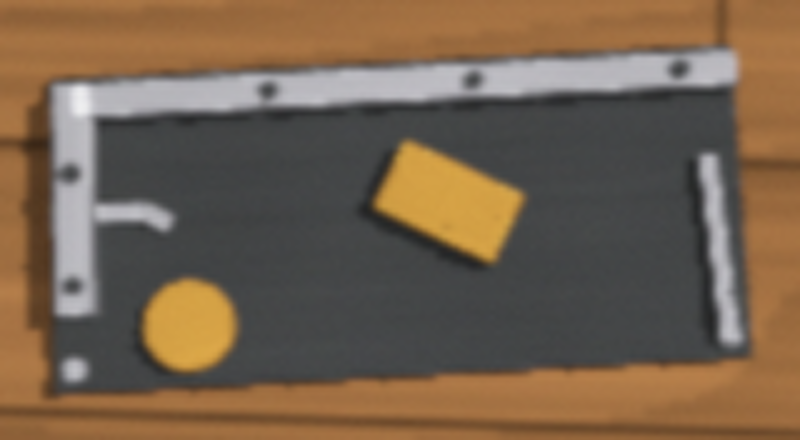

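View pics/sidec.png

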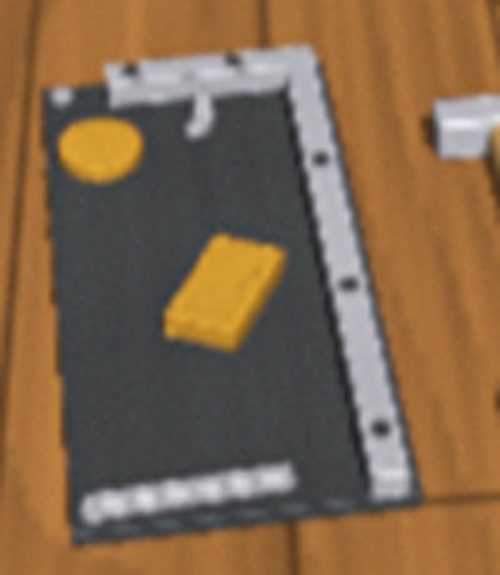

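The crops confirm the brass block on the plate is the die (rectangular, 14 mm high). Its top corners in the top crop are (405,138), (526,195), (495,264) and (372,206). Next I fit the poses.

```bash
cat > geo.py <<'E'
import numpy as np,pickle
from scipy.optimize import least_squares
def proj(d,P):
    P=np.asarray(P,float);T=np.linalg.inv(d["pose"]);c=P@T[:3,:3].T+T[:3,3]
    return np.c_[d["fx"]*c[:,0]/c[:,2]+d["cx"],d["fy"]*c[:,1]/c[:,2]+d["cy"]]
def place(p,L):
    L=np.asarray(L,float)/1e3;c,s=np.cos(p[2]),np.sin(p[2])
    return np.c_[p[0]+c*L[:,0]-s*L[:,1],p[1]+s*L[:,0]+c*L[:,1],L[:,2]]
def fit(obs,x0):
    f=lambda p:np.concatenate([(proj(d,place(p,L))-px).ravel() for d,L,px in obs])
    r=least_squares(f,x0,loss="soft_l1");return r.x,np.round(f(r.x).reshape(-1,2),1)
E
python3 - <<'E'
from geo import *
t=pickle.load(open("top0.pkl","rb"));s=pickle.load(open("side0.pkl","rb"))
ct=lambda a:np.array(a)/5+[172-.4,176-.4]; cs=lambda a:np.array(a)/5+[200-.4,155-.4]
F=[(t,[[-85,170,10],[-85,-200,10],[60,145,26],[60,-200,26]],ct([[47,395],[750,357],[97,116],[737,84]])),
   (s,[[-85,170,10],[60,145,26],[60,-200,26]],cs([[43,90],[290,82],[370,470]]))]
for o in (F,F[:1],F[1:]):
    p,r=fit(o,[.5,-.1,0]);print(p.round(4),r.tolist())
D=(t,[[20,35,24],[20,-35,24],[-20,-35,24],[-20,35,24]],ct([[405,138],[526,195],[495,264],[372,206]]))
E_=(s,[[-20,35,24],[20,35,24],[20,-35,24],[-20,-35,24]],cs([[218,235],[287,250],[238,336],[168,315]]))
E_=(s,[[-20,35,24],[20,35,24],[20,-35,24],[-20,-35,24]],cs([[218,235],[287,250],[238,336],[168,315]]))
pf,_=fit(F,[.5,-.1,0])
for o in ([D,E_],[D],[E_]):
    p,r=fit(o,[.5,-.1,-.4]);print(p.round(4),r.tolist())
    c,q=np.cos(pf[2]),np.sin(pf[2]);d=p[:2]-pf[:2];print("die in fix mm",1e3*np.array([c*d[0]+q*d[1],-q*d[0]+c*d[1]]),p[2]-pf[2])
E
```

```text
[ 0.5393 -0.0581  0.0758] [[0.9, -0.5], [0.5, 0.3], [-1.3, -0.3], [0.1, 0.0], [-0.1, -1.0], [-0.6, -3.6], [0.2, 0.8]]
[ 0.539  -0.0577  0.0771] [[0.8, -0.3], [0.3, 0.4], [-1.5, -0.1], [-0.1, 0.0]]
[ 0.5397 -0.0612  0.0734] [[0.1, -0.4], [-0.3, -3.0], [0.2, 1.8]]
[ 0.5485 -0.1023 -0.4084] [[0.5, -0.1], [0.2, -0.4], [-0.1, -0.6], [0.6, -0.1], [-0.3, -0.3], [-0.2, -0.3], [-0.3, -1.1], [-0.6, -0.2]]
die in fix mm [  5.78079442 -44.7485791 ] -0.48419460163684236
[ 0.5476 -0.1015 -0.4108] [[0.3, 0.2], [-0.1, -0.1], [-0.4, -0.3], [0.3, 0.1]]
die in fix mm [  4.97684189 -43.91659845] -0.48662723210747905
[ 0.5493 -0.1043 -0.407 ] [[0.1, 0.1], [0.1, 0.1], [0.1, -0.6], [-0.3, 0.3]]
die in fix mm [  6.47223349 -46.77159376] -0.4828744305936547
```

```bash
cat > st.py <<'E'
import sys,numpy as np
from rig import manip
from scipy.spatial.transform import Rotation as Ro
F=np.array([.5393,-.0585,.0762])
def state(tx=None,ty=None,tz=None,verbose=True):
    s=manip.sense();R=Ro.from_rotvec(s["eef_rot"]).as_matrix();c,q=np.cos(F[2]),np.sin(F[2])
    M=np.array([[c,q],[-q,c]]);p=np.r_[M@(s["ee_pos"][:2]-F[:2]),s["ee_pos"][2]]*1e3
    print("t",round(s["t"],2),"fix mm",p.round(1),"yaw err",round(np.arctan2(R[1,0],R[0,0])-F[2],3),"open",round(s["opening"],4),"force fix",(M@s["wrist_force"][:2]).round(1),round(s["wrist_force"][2],1))
    if tx is not None:
        d=np.array([tx,ty,tz])-p; print("tool units total",(np.array([d[0],-d[1],-d[2]])/30).round(3))
if __name__=="__main__": state(*map(float,sys.argv[1:]))
E
python3 st.py -58 -52 120
```

```text
t 0.1 fix mm [-399.1 -510.6  230.6] yaw err 0.217 open 0.0854 force fix [-0.5  0. ] 0.5
tool units total [ 11.369 -15.286   3.687]
```

Call:
move_arm:
  jaw: [0.2,0.2,0.2,0.2,0.2,0.2,0.2,0.2]
  dp:
    - [0,0,0]
    - [0,0,0]
    - [0.6,-0.8,0]
    - [0.6,-0.8,0]
    - [0.6,-0.8,0]
    - [0.6,-0.8,0]
    - [0.6,-0.8,0]
    - [0.6,-0.8,0]
  dr:
    - [0,0,0.104]
    - [0,0,0.104]
    - [0,0,0]
    - [0,0,0]
    - [0,0,0]
    - [0,0,0]
    - [0,0,0]
    - [0,0,0]

```text
t: 0.77
ee_pos: [0.2777, -0.4453, 0.231]
eef_rot: [-3.139, -0.117, 0.0]
wrist_force: [-0.2, -0.1, -0.3]
opening: 0.0341
grasp_force: 0.0
```

Call:
move_arm:
  jaw: [0.2,0.2,0.2,0.2,0.2,0.2,0.2,0.2]
  dp:
    - [0.6,-0.8,0]
    - [0.6,-0.8,0]
    - [0.6,-0.8,0]
    - [0.6,-0.8,0]
    - [0.6,-0.8,0]
    - [0.6,-0.8,0]
    - [0.6,-0.8,0]
    - [0.6,-0.8,0]
  dr:
    - [0,0,0]
    - [0,0,0]
    - [0,0,0]
    - [0,0,0]
    - [0,0,0]
    - [0,0,0]
    - [0,0,0]
    - [0,0,0]

```text
t: 1.43
ee_pos: [0.4069, -0.243, 0.2311]
eef_rot: [-3.139, -0.117, 0.0]
wrist_force: [0.2, -0.4, -0.8]
opening: 0.0341
grasp_force: 0.0
```

```bash
python3 st.py -58 -52 60
```

```text
t 1.43 fix mm [-146.1 -173.9  231.1] yaw err -0.001 open 0.0341 force fix [ 0.2 -0.5] -0.8
tool units total [ 2.937 -4.064  5.704]
```

Call:
move_arm:
  jaw: [0.2,0.2,0.2,0.2,0.2,0.2,0.2,0.2]
  dp:
    - [0.4,-0.6,0.7]
    - [0.4,-0.6,0.7]
    - [0.4,-0.6,0.8]
    - [0.4,-0.6,0.8]
    - [0.4,-0.6,0.8]
    - [0.4,-0.5,0.8]
    - [0.2,-0.2,0.6]
    - [0,0,0.4]
  dr:
    - [0,0,0]
    - [0,0,0]
    - [0,0,0]
    - [0,0,0]
    - [0,0,0]
    - [0,0,0]
    - [0,0,0]
    - [0,0,0]

```text
t: 2.1
ee_pos: [0.476, -0.1262, 0.0612]
eef_rot: [-3.138, -0.121, 0.003]
wrist_force: [-0.0, -0.1, 0.5]
opening: 0.0338
grasp_force: 0.0
```

```bash
python3 st.py -58 -52 14; python3 - <<'E'
from rig import manip
import cv2,numpy as np,pickle
d=manip.get_image("wrist");w=manip.get_image("side");pickle.dump(w,open("side1.pkl","wb"));pickle.dump(d,open("w1.pkl","wb"))
b=cv2.resize(w["pixels"][150:270,190:310],(420,420),interpolation=cv2.INTER_CUBIC)
a=cv2.resize(d["pixels"],(380,285));cv2.imwrite("pics/m1.png",np.hstack([b,np.vstack([a,np.zeros((135,380,3),np.uint8)])]))
E
python3 st.py -58 -52 14
```

```text
t 2.1 fix mm [-68.3 -62.7  61.2] yaw err 0.001 open 0.0338 force fix [-0.  -0.1] 0.5
tool units total [ 0.342 -0.357  1.575]
t 2.2 fix mm [-69.9 -63.4  61.2] yaw err -0.0 open 0.0343 force fix [-0.3  0.5] 0.6
tool units total [ 0.396 -0.38   1.575]
```

View pics/m1.png

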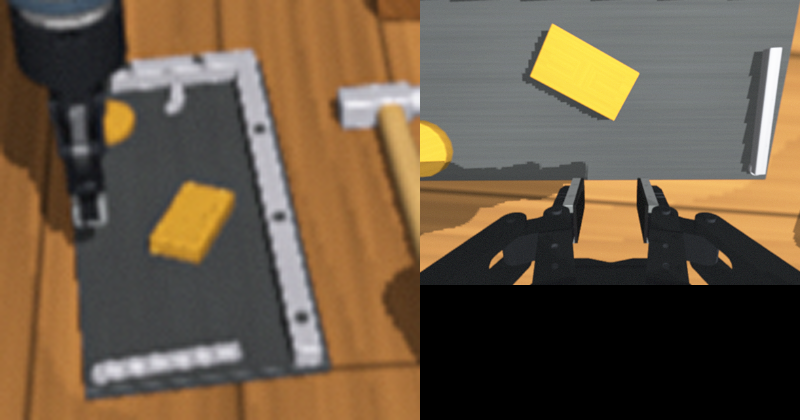

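Picture shows the die at wrist (585,72), untouched, with the fingers just short of it near the plate's front edge. I'll lower and begin the push.

Call:
move_arm:
  jaw: [0.2,0.2,0.2,0.2,0.2,0.2,0.2,0.2]
  dp:
    - [0.1,-0.15,0.3]
    - [0.1,-0.15,0.4]
    - [0.05,0,0.4]
    - [0,0,0.3]
    - [0,0,0.1]
    - [0,0,0.05]
    - [0,0,0]
    - [0,0,0]
  dr:
    - [0,0,0]
    - [0,0,0]
    - [0,0,0]
    - [0,0,0]
    - [0,0,0]
    - [0,0,0]
    - [0,0,0]
    - [0,0,0]

```text
t: 2.87
ee_pos: [0.4829, -0.1186, 0.0171]
eef_rot: [3.139, 0.117, 0.001]
wrist_force: [0.1, -0.5, -0.0]
opening: 0.0343
grasp_force: 0.0
```

```bash
python3 st.py 9 -52 14
```

```text
t 2.87 fix mm [-60.8 -55.7  17.1] yaw err -0.001 open 0.0343 force fix [ 0.1 -0.5] -0.0
tool units total [ 2.326 -0.122  0.103]
```

Call:
move_arm:
  jaw: [0.2,0.2,0.2,0.2,0.2,0.2,0.2,0.2]
  dp:
    - [0.15,-0.06,0.1]
    - [0.15,-0.06,0]
    - [0.15,0,0]
    - [0.15,0,0]
    - [0.15,0,0]
    - [0.15,0,0]
    - [0.15,0,0]
    - [0.1,0,0]
  dr:
    - [0,0,0]
    - [0,0,0]
    - [0,0,0]
    - [0,0,0]
    - [0,0,0]
    - [0,0,0]
    - [0,0,0]
    - [0,0,0]

```text
t: 3.53
ee_pos: [0.5174, -0.1122, 0.0138]
eef_rot: [3.139, 0.118, -0.0]
wrist_force: [-0.7, -1.2, -0.3]
opening: 0.0344
grasp_force: 0.4
```

```bash
python3 st.py 9 -52 14;cat > look.py <<'E'
from geo import *
import cv2,sys
from rig import manip
n=sys.argv[1]
d=manip.get_image("wrist");w=manip.get_image("top")
b=cv2.resize(w["pixels"][176:264,172:332],(480,264),interpolation=cv2.INTER_CUBIC)
a=cv2.resize(d["pixels"],(480,360),interpolation=cv2.INTER_AREA);cv2.imwrite(f"pics/{n}.png",np.vstack([a,b[:240]]))
pickle.dump(d,open(f"{n}_w.pkl","wb"));pickle.dump(w,open(f"{n}_t.pkl","wb"))
E
python3 look.py m2
```

```text
t 3.53 fix mm [-25.9 -51.9  13.8] yaw err -0.001 open 0.0344 force fix [-0.8 -1.1] -0.3
tool units total [ 1.164  0.003 -0.008]
```

View pics/m2.png

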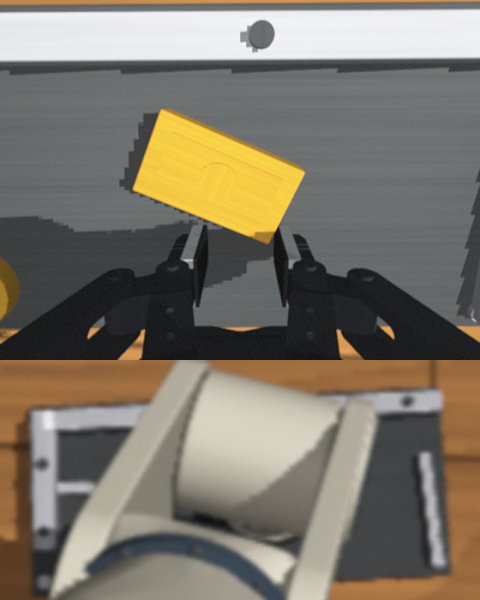

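The picture shows the die's near corner (270,243) sitting just inside the right finger. I'll back off, shift 14 mm towards the stop, and push again so that finger takes the long face beside the corner.

Call:
move_arm:
  jaw: [0.2,0.2,0.2,0.2,0.2,0.2,0.2,0.2]
  dp:
    - [-0.3,0,0]
    - [-0.4,0,0]
    - [0,-0.25,0]
    - [0,-0.22,0]
    - [0.15,0,0]
    - [0.15,0,0]
    - [0.15,0,0]
    - [0.15,0,0]
  dr:
    - [0,0,0]
    - [0,0,0]
    - [0,0,0]
    - [0,0,0]
    - [0,0,0]
    - [0,0,0]
    - [0,0,0]
    - [0,0,0]

```text
t: 4.3
ee_pos: [0.5138, -0.0984, 0.0139]
eef_rot: [3.139, 0.118, 0.001]
wrist_force: [-0.9, -0.2, -0.7]
opening: 0.0345
grasp_force: 0.4
```

Call:
move_arm:
  jaw: [0.2,0.2,0.2,0.2,0.2,0.2,0.2,0.2]
  dp:
    - [0.12,0,0]
    - [0.12,0,0]
    - [0.12,0,0]
    - [0.12,0,0]
    - [0.12,0,0]
    - [0.12,0,0]
    - [0.12,0,0]
    - [0,0,0]
  dr:
    - [0,0,0]
    - [0,0,0]
    - [0,0,0]
    - [0,0,0]
    - [0,0,0]
    - [0,0,0]
    - [0,0,0]
    - [0,0,0]

```text
t: 4.97
ee_pos: [0.539, -0.0965, 0.0139]
eef_rot: [3.139, 0.118, 0.001]
wrist_force: [-1.1, 0.8, -0.6]
opening: 0.0341
grasp_force: 0.0
```

```bash
python3 st.py 9 -38 14;python3 look.py m3
```

```text
t 4.97 fix mm [ -3.2 -37.9  13.9] yaw err -0.001 open 0.0341 force fix [-1.   0.8] -0.6
tool units total [ 0.406  0.005 -0.004]
```

View pics/m3.png

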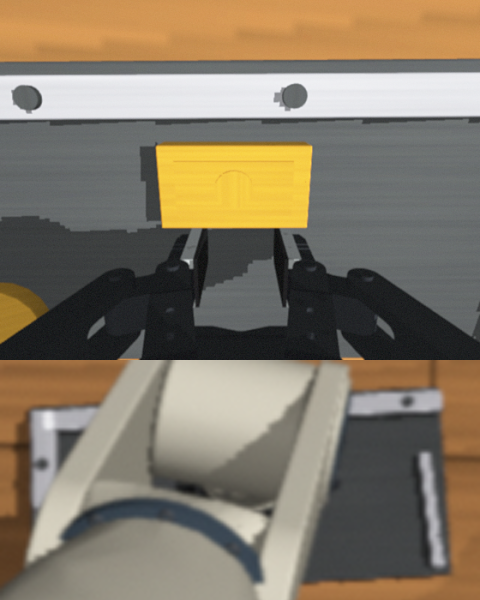

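The die (156–312, 145–228) is now flush on both fingers and parallel to the rail, about 12 mm short of it.

Call:
move_arm:
  jaw: [0.2,0.2,0.2,0.2,0.2,0.2,0.2,0.2]
  dp:
    - [0.08,0,0]
    - [0.08,0,0]
    - [0.07,0,0]
    - [0.06,0,0]
    - [0.05,0,0]
    - [0.03,0,0]
    - [0,0,0]
    - [0,0,0]
  dr:
    - [0,0,0]
    - [0,0,0]
    - [0,0,0]
    - [0,0,0]
    - [0,0,0]
    - [0,0,0]
    - [0,0,0]
    - [0,0,0]

```text
t: 5.73
ee_pos: [0.5493, -0.0957, 0.0138]
eef_rot: [3.139, 0.118, 0.001]
wrist_force: [-0.1, 0.0, -0.6]
opening: 0.0343
grasp_force: 0.0
```

```bash
python3 st.py 9 -38 14
```

```text
t 5.73 fix mm [  7.2 -37.8  13.8] yaw err -0.001 open 0.0343 force fix [-0.1  0. ] -0.6
tool units total [ 0.061  0.005 -0.005]
```

Call:
move_arm:
  jaw: [0.2,0.2,0.2,0.2,0.2,0.2,0.2,0.2]
  dp:
    - [0.02,0,0]
    - [0.02,0,0]
    - [0.02,0,0]
    - [0.02,0,0]
    - [0,0,0]
    - [0,0,0]
    - [0,0,0]
    - [0,0,0]
  dr:
    - [0,0,0]
    - [0,0,0]
    - [0,0,0]
    - [0,0,0]
    - [0,0,0]
    - [0,0,0]
    - [0,0,0]
    - [0,0,0]

```text
t: 6.4
ee_pos: [0.5508, -0.0955, 0.0137]
eef_rot: [-3.139, -0.118, 0.002]
wrist_force: [-5.3, -0.9, 3.4]
opening: 0.034
grasp_force: 2.6
```

```bash
python3 st.py 9 -38 14;python3 look.py m4
```

```text
t 6.4 fix mm [  8.7 -37.7  13.7] yaw err -0.001 open 0.034 force fix [-5.4 -0.5] 3.4
tool units total [ 0.01   0.008 -0.011]
```

View pics/m4.png

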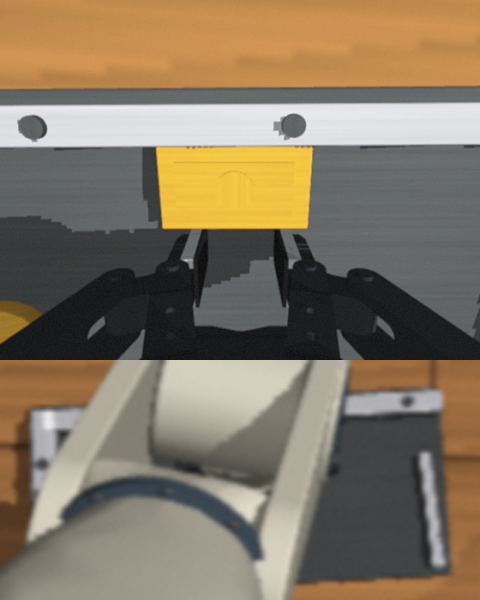

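The die's upper edge (row 147) now meets the rail along its whole length, with 5 N of contact. Next I retreat, lift, turn the tool 90°, and go behind its −y end.

Call:
move_arm:
  jaw: [0.2,0.2,0.2,0.2,1,1,1,1]
  dp:
    - [-0.3,0,0]
    - [-0.6,0,0]
    - [0,0,-0.6]
    - [0,0.6,-0.7]
    - [0,0.6,-0.6]
    - [0,0.6,-0.2]
    - [0,0.3,0]
    - [0,0,0]
  dr:
    - [0,0,0]
    - [0,0,0]
    - [0,0,0]
    - [0,0,0]
    - [0,0,-0.1]
    - [0,0,-0.1]
    - [0,0,-0.1]
    - [0,0,-0.1]

```text
t: 7.17
ee_pos: [0.5346, -0.1618, 0.078]
eef_rot: [3.042, 0.773, 0.006]
wrist_force: [-0.3, 0.6, -0.7]
opening: -0.0
grasp_force: 0.0
```

Call:
move_arm:
  jaw: [1,1,1,1,1,1,1,1]
  dp:
    - [0,0,0]
    - [0,0,0]
    - [0,0,0]
    - [0,0,0]
    - [0,0,0]
    - [0,0,0]
    - [0,0,0]
    - [0,0,0]
  dr:
    - [0,0,-0.11]
    - [0,0,-0.11]
    - [0,0,-0.11]
    - [0,0,-0.11]
    - [0,0,-0.11]
    - [0,0,-0.11]
    - [0,0,-0.11]
    - [0,0,-0.11]

```text
t: 7.83
ee_pos: [0.5334, -0.1599, 0.0769]
eef_rot: [2.38, 2.048, 0.002]
wrist_force: [-0.4, 0.7, -0.3]
opening: -0.0
grasp_force: 0.0
```

```bash
sed -i 's/np.array(\[d\[0\],-d\[1\],-d\[2\]\])/np.array([d[1],d[0],-d[2]])/' st.py; python3 st.py 37 -97 15; python3 -c "
from rig import manip; print(manip.sense()['q'])"
```

```text
t 7.83 fix mm [ -13.6 -100.6   76.9] yaw err 1.345 open -0.0 force fix [-0.3  0.8] -0.3
tool units total [0.12  1.687 2.064]
[-2.94008749e-01  4.43539355e-01  1.90177206e+00  2.98102013e-04
  7.94418032e-01 -1.44387968e-01]
```

Call:
move_arm:
  jaw: [1,1,1,1,1,1,1,1]
  dp:
    - [0,0,0]
    - [0,0,0]
    - [0,0,0]
    - [0,0.5,0]
    - [0,0.6,0]
    - [0,0.5,0]
    - [0,0.1,0.6]
    - [0,0,0.4]
  dr:
    - [0,0,-0.1]
    - [0,0,-0.1]
    - [0,0,-0.015]
    - [0,0,0]
    - [0,0,0]
    - [0,0,0]
    - [0,0,0]
    - [0,0,0]

```text
t: 8.5
ee_pos: [0.5855, -0.1563, 0.0465]
eef_rot: [2.144, 2.293, 0.002]
wrist_force: [-0.8, 0.1, -0.3]
opening: 0.0003
grasp_force: 0.0
```

```bash
python3 st.py 37 -97 15; python3 look.py m5
```

```text
t 8.5 fix mm [  38.6 -101.    46.5] yaw err 1.562 open 0.0003 force fix [-0.8  0.2] -0.3
tool units total [ 0.133 -0.054  1.049]
```

View pics/m5.png

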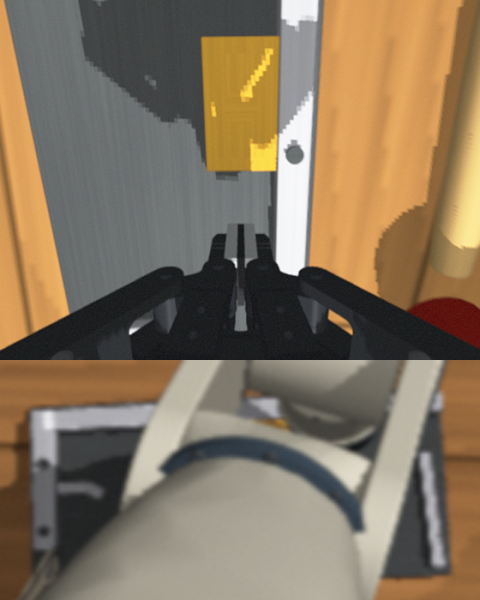

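The die (203–278, 37–172) is still flush against the rail and the shut fingers are behind its near end. I'll lower and start sliding it with a slight bias toward the rail.

Call:
move_arm:
  jaw: [1,1,1,1,1,1,1,1]
  dp:
    - [0,-0.05,0.4]
    - [0,0,0.4]
    - [0,0,0.25]
    - [0,0,0]
    - [0.15,0,0]
    - [0.15,0,0]
    - [0.15,0,0]
    - [0.1,0,0]
  dr:
    - [0,0,-0.009]
    - [0,0,0]
    - [0,0,0]
    - [0,0,0]
    - [0,0,0]
    - [0,0,0]
    - [0,0,0]
    - [0,0,0]

```text
t: 9.27
ee_pos: [0.5813, -0.1392, 0.0158]
eef_rot: [2.131, 2.307, 0.001]
wrist_force: [-0.9, -0.0, -0.5]
opening: 0.0001
grasp_force: 0.0
```

Call:
move_arm:
  jaw: [1,1,1,1,1,1,1,1]
  dp:
    - [0.1,0,0]
    - [0.1,0.003,0]
    - [0.1,0.003,0]
    - [0.1,0.003,0]
    - [0.1,0.003,0]
    - [0.1,0.003,0]
    - [0.1,0.003,0]
    - [0.1,0.003,0]
  dr:
    - [0,0,0]
    - [0,0,0]
    - [0,0,0]
    - [0,0,0]
    - [0,0,0]
    - [0,0,0]
    - [0,0,0]
    - [0,0,0]

```text
t: 9.93
ee_pos: [0.5797, -0.1157, 0.0153]
eef_rot: [-2.132, -2.308, 0.0]
wrist_force: [0.4, -3.0, 2.1]
opening: -0.0003
grasp_force: 1.0
```

```bash
python3 st.py 37 64 15; python3 look.py m6
```

```text
t 9.93 fix mm [ 36.  -60.1  15.3] yaw err 1.574 open -0.0003 force fix [ 0.2 -3.1] 2.1
tool units total [4.136 0.034 0.01 ]
```

View pics/m6.png

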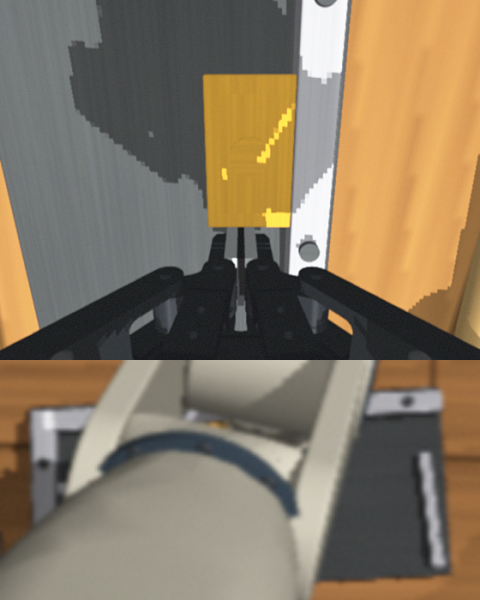

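The die (204–298, 75–228) is flush to the rail, with the fingers flat on its end. That was my last picture, so from here I measure by code.

```bash
cat > meas.py <<'E'
from geo import *
import cv2,sys
from st import F
def meas(d,show=True):
    h=cv2.cvtColor(d["pixels"],cv2.COLOR_BGR2HSV)
    m=cv2.inRange(h,(18,150,60),(32,255,255)); m=cv2.morphologyEx(m,cv2.MORPH_CLOSE,np.ones((7,7)))
    m=cv2.morphologyEx(m,cv2.MORPH_OPEN,np.ones((7,7)))
    cs=[c for c in cv2.findContours(m,0,1)[0] if cv2.contourArea(c)>3000]
    for k in cs:
        px=k[:,0,:].astype(float)
        ray=np.c_[(px[:,0]-d["cx"])/d["fx"],(px[:,1]-d["cy"])/d["fy"],np.ones(len(px))]@d["pose"][:3,:3].T
        o=d["pose"][:3,3];w=o+ray*((.024-o[2])/ray[:,2])[:,None]
        c,s=np.cos(F[2]),np.sin(F[2]);f=(w[:,:2]-F[:2])@np.array([[c,-s],[s,c]])*1e3
        r=cv2.minAreaRect(f.astype(np.float32));print("centre",np.round(r[0],1),"size",np.round(r[1],1),"ang",round(r[2],2))
if __name__=="__main__":
    if len(sys.argv)>1: d=pickle.load(open(sys.argv[1],"rb"))
    else:
        from rig import manip; d=manip.get_image("wrist")
    meas(d)
E
for i in 4 5 6; do python3 meas.py m${i}_w.pkl; done
```

```text
centre [ 39.4 -34.3] size [69.6 39.3] ang 89.99
centre [ 39.  -34.2] size [39.3 69. ] ang 0.21
centre [ 39.4 -13.5] size [39.6 69.3] ang 0.4
```

Call:
move_arm:
  jaw: [1,1,1,1,1,1,1,1]
  dp:
    - [0.1,0.004,0]
    - [0.14,0.004,0]
    - [0.14,0.004,0]
    - [0.14,0.004,0]
    - [0.14,0.004,0]
    - [0.14,0.004,0]
    - [0.14,0.004,0]
    - [0.14,0.004,0]
  dr:
    - [0,0,0]
    - [0,0,0]
    - [0,0,0]
    - [0,0,0]
    - [0,0,0]
    - [0,0,0]
    - [0,0,0]
    - [0,0,0]

```text
t: 10.7
ee_pos: [0.5781, -0.083, 0.0152]
eef_rot: [-2.132, -2.308, 0.0]
wrist_force: [-0.9, -1.8, -0.0]
opening: 0.0002
grasp_force: 0.8
```

```bash
python3 st.py 37 64 15; python3 meas.py
```

```text
t 10.7 fix mm [ 36.8 -27.4  15.2] yaw err 1.574 open 0.0002 force fix [-1.  -1.7] -0.0
tool units total [3.045 0.007 0.008]
centre [39.3 19.2] size [39.7 69.3] ang 0.44
```

Call:
move_arm:
  jaw: [1,1,1,1,1,1,1,1]
  dp:
    - [0.1,0.004,0]
    - [0.14,0.004,0]
    - [0.14,0.004,0]
    - [0.14,0.004,0]
    - [0.14,0.004,0]
    - [0.14,0.004,0]
    - [0.14,0.004,0]
    - [0.14,0.004,0]
  dr:
    - [0,0,0]
    - [0,0,0]
    - [0,0,0]
    - [0,0,0]
    - [0,0,0]
    - [0,0,0]
    - [0,0,0]
    - [0,0,0]

```text
t: 11.42
ee_pos: [0.5765, -0.0507, 0.0153]
eef_rot: [-2.132, -2.308, 0.0]
wrist_force: [-0.6, -2.8, -0.0]
opening: -0.0003
grasp_force: 0.9
```

```bash
python3 st.py 37 64 15; python3 meas.py
```

```text
t 11.42 fix mm [37.7  5.  15.3] yaw err 1.574 open -0.0003 force fix [-0.8 -2.8] -0.0
tool units total [ 1.968 -0.024  0.009]
centre [39.1 51.5] size [39.7 69.3] ang 0.29
centre [-43.5  93. ] size [43.8 36.6] ang 77.53
```

Call:
move_arm:
  jaw: [1,1,1,1,1,1,1,1]
  dp:
    - [0.1,0.003,0]
    - [0.14,0.003,0]
    - [0.14,0.003,0]
    - [0.14,0.003,0]
    - [0.14,0.003,0]
    - [0.14,0.003,0]
    - [0.14,0.003,0]
    - [0.14,0.003,0]
  dr:
    - [0,0,0]
    - [0,0,0]
    - [0,0,0]
    - [0,0,0]
    - [0,0,0]
    - [0,0,0]
    - [0,0,0]
    - [0,0,0]

```text
t: 12.13
ee_pos: [0.5747, -0.0183, 0.0153]
eef_rot: [-2.132, -2.308, -0.0]
wrist_force: [-1.5, -2.1, 0.3]
opening: -0.0004
grasp_force: 0.9
```

```bash
python3 st.py 37 64 15; python3 meas.py
```

```text
t 12.13 fix mm [38.3 37.4 15.3] yaw err 1.574 open -0.0004 force fix [-1.6 -2. ] 0.3
tool units total [ 0.888 -0.045  0.009]
centre [38.9 83.9] size [39.7 69.2] ang 0.28
centre [-46.6  96. ] size [45.9 42.1] ang 77.53
```

Call:
move_arm:
  jaw: [1,1,1,1,1,1,1,1]
  dp:
    - [0.12,0.003,0]
    - [0.12,0.003,0]
    - [0.12,0.003,0]
    - [0.12,0.003,0]
    - [0.1,0.003,0]
    - [0.1,0.003,0]
    - [0.06,0,0]
    - [0,0,0]
  dr:
    - [0,0,0]
    - [0,0,0]
    - [0,0,0]
    - [0,0,0]
    - [0,0,0]
    - [0,0,0]
    - [0,0,0]
    - [0,0,0]

```text
t: 12.85
ee_pos: [0.5736, 0.0039, 0.0153]
eef_rot: [2.132, 2.308, 0.001]
wrist_force: [-0.1, -0.9, 0.1]
opening: -0.0001
grasp_force: 0.0
```

```bash
python3 st.py 37 64 15
```

```text
t 12.85 fix mm [39.  59.6 15.3] yaw err 1.574 open -0.0001 force fix [-0.2 -0.9] 0.1
tool units total [ 0.147 -0.066  0.01 ]
```

Call:
move_arm:
  jaw: [1,1,1,1,1,1,1,1]
  dp:
    - [0.03,0,0]
    - [0.03,0,0]
    - [0.03,0,0]
    - [0.03,0,0]
    - [0.02,0,0]
    - [0,0,0]
    - [0,0,0]
    - [0,0,0]
  dr:
    - [0,0,0]
    - [0,0,0]
    - [0,0,0]
    - [0,0,0]
    - [0,0,0]
    - [0,0,0]
    - [0,0,0]
    - [0,0,0]

```text
t: 13.52
ee_pos: [0.5732, 0.0076, 0.0153]
eef_rot: [-2.132, -2.307, -0.0]
wrist_force: [-0.0, 0.3, -0.3]
opening: 0.0001
grasp_force: 0.0
```

```bash
python3 st.py 37 64 15; python3 meas.py
```

```text
t 13.52 fix mm [38.8 63.4 15.3] yaw err 1.574 open 0.0001 force fix [0.  0.3] -0.3
tool units total [ 0.021 -0.06   0.01 ]
centre [-49.   97.7] size [47.3 47. ] ang 77.53
centre [ 38.7 109.9] size [39.7 69.2] ang 0.19
```

Force isn't up yet, so I'll creep on until contact.

Call:
move_arm:
  jaw: [1,1,1,1,1,1,1,1]
  dp:
    - [0.02,0,0]
    - [0.02,0,0]
    - [0.02,0,0]
    - [0.02,0,0]
    - [0,0,0]
    - [0,0,0]
    - [0,0,0]
    - [0,0,0]
  dr:
    - [0,0,0]
    - [0,0,0]
    - [0,0,0]
    - [0,0,0]
    - [0,0,0]
    - [0,0,0]
    - [0,0,0]
    - [0,0,0]

```text
t: 14.23
ee_pos: [0.5732, 0.0082, 0.0153]
eef_rot: [2.13, 2.307, -0.002]
wrist_force: [1.3, -12.1, -1.4]
opening: -0.0001
grasp_force: 6.3
```

```bash
python3 st.py 37 64 15; python3 meas.py
```

```text
t 14.23 fix mm [38.9 64.  15.3] yaw err 1.575 open -0.0001 force fix [  0.3 -12.2] -1.4
tool units total [ 0.001 -0.064  0.011]
centre [-48.9  97.7] size [47.4 47. ] ang 77.49
centre [ 38.8 110.1] size [39.7 69.3] ang 0.28
```

Firm contact with the stop (12 N) at y≈110 mm. Now I back away and lift clear.

Call:
move_arm:
  jaw: [1,1,1,1,1,1,1,1]
  dp:
    - [-0.1,0,0]
    - [-0.4,0,0]
    - [-0.6,0,0]
    - [-0.4,0,-0.4]
    - [0,0,-0.6]
    - [0,0,-0.6]
    - [0,0,-0.4]
    - [0,0,0]
  dr:
    - [0,0,0]
    - [0,0,0]
    - [0,0,0]
    - [0,0,0]
    - [0,0,0]
    - [0,0,0]
    - [0,0,0]
    - [0,0,0]

```text
t: 14.95
ee_pos: [0.5784, -0.0355, 0.0784]
eef_rot: [2.13, 2.304, 0.005]
wrist_force: [0.9, 0.4, 0.3]
opening: -0.0002
grasp_force: 0.0
```

```bash
python3 st.py; python3 meas.py; python3 - <<'E'
from rig import manip
import cv2,numpy as np
from geo import *
from st import F
d=manip.get_image("wrist")
# rail edge column near die: bright rail right of die, at rows through die middle
P=place(F,[[40,110,24],[40,130,24],[40,85,24]]);px=proj(d,P).round().astype(int);print(px.tolist())
for u,v in px: print(v,d["pixels"][v,u+40:u+130:3].mean(1).astype(int).tolist() if 0<=v<420 else None)
E
```

```text
t 14.95 fix mm [40.8 20.  78.4] yaw err 1.573 open -0.0002 force fix [1.  0.3] 0.3
centre [-51.1  96.1] size [48.3 45.4] ang 0.14
centre [ 38.7 110.9] size [39.7 70.3] ang 0.23
[[281, 78], [281, 36], [281, 127]]
78 [156, 151, 148, 235, 237, 234, 232, 234, 236, 236, 219, 107, 105, 149, 149, 154, 150, 146, 152, 155, 153, 157, 159, 158, 154, 148, 144, 146, 144, 142]
36 [158, 153, 154, 158, 156, 156, 156, 156, 157, 154, 148, 151, 104, 102, 145, 149, 148, 148, 147, 148, 148, 150, 156, 157, 158, 156, 153, 147, 148, 141]
127 [238, 238, 237, 239, 236, 236, 236, 236, 239, 237, 106, 101, 140, 136, 140, 147, 150, 154, 156, 157, 161, 153, 152, 146, 145, 146, 141, 145, 143, 141]
```

```bash
python3 -c "
from rig import manip; print(manip.job_done())"
```

```text
the job is handed in; nothing more can be done
None
```

I squared the die block against the rail, slid it into the corner pocket until it met the end stop with about 12 N, left the arm clear, and handed the job in at about 15 s. My last measurement put it within about 1.5 mm of the rail and square to about 0.01 rad.

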